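Calibrate the bench balance with the check weight

TASK

Calibrate the bench balance: with the pan still empty press the red key and then the blue key, then lift just the steel check weight out of the pink tray, stand it upright on the middle of the round pan and let go, and only then press the green key. Press each key fully down and let it come up before the next; leave the yellow key unpressed. Set the weight down rather than dropping it, and leave the two vials in the tray, the sample pot and the amber bottle as they are.

Things in the scene. Friction and masses are not known exactly. Their poses are not given: they have to be found in the camera images.
- balance: bench balance fixed to the worktop, white plastic body 200 (x) x 222 (y) x 46 mm high on rubber feet; origin at the centre of its underside, -x is its front with the row of four keys, +x its back with the round pan; +z up. The deck round the keys is 47 mm above the worktop; a flat display lies between keys and pan.
- pan_top (a point): centre of the upper face of the round steel weighing pan of the balance: flat disc, 110 mm across, 70 mm above the worktop, rigid; axes as the balance.
- key_red_top (a point): centre of the upper face of the red key (power) of the balance: rounded rectangle 24 mm (balance x) by 30 mm (balance y), 56 mm above the worktop when up, 9 mm proud of the deck. The four keys stand in one row along the front, 48 mm apart centre to centre, their order of colours changes from run to run; moves down with the key.
- key_red (a joint): travel of the red key, m: 0 up, 0.005 fully down; pressed straight down against a spring (about 5 N fully down), springs back up by itself.
- key_blue_top (a point): centre of the upper face of the blue key (zero) of the balance: rounded rectangle 24 mm (balance x) by 30 mm (balance y), 56 mm above the worktop when up, 9 mm proud of the deck. The four keys stand in one row along the front, 48 mm apart centre to centre, their order of colours changes from run to run; moves down with the key.
- key_blue (a joint): travel of the blue key, m: 0 up, 0.005 fully down; pressed straight down against a spring (about 5 N fully down), springs back up by itself.
- key_green_top (a point): centre of the upper face of the green key (calibrate) of the balance: rounded rectangle 24 mm (balance x) by 30 mm (balance y), 56 mm above the worktop when up, 9 mm proud of the deck. The four keys stand in one row along the front, 48 mm apart centre to centre, their order of colours changes from run to run; moves down with the key.
- key_green (a joint): travel of the green key, m: 0 up, 0.005 fully down; pressed straight down against a spring (about 5 N fully down), springs back up by itself.
- key_yellow_top (a point): centre of the upper face of the yellow key (not used in this job) of the balance: rounded rectangle 24 mm (balance x) by 30 mm (balance y), 56 mm above the worktop when up, 9 mm proud of the deck. The four keys stand in one row along the front, 48 mm apart centre to centre, their order of colours changes from run to run; moves down with the key.
- key_yellow (a joint): travel of the yellow key, m: 0 up, 0.005 fully down; pressed straight down against a spring (about 5 N fully down), springs back up by itself.
- tray: shallow pink plastic tray, stuck to the worktop, 130 (x) x 180 (y) x 18 mm high, floor 5 mm thick, sloping rims about 17 mm wide; origin at the centre of its underside.
- check_weight: steel check weight, a square upright block 18 x 18 x 32 mm with a dark band, 85 g, standing in the pink tray; origin at the centre of its underside, z up its height, x and y square to its flat sides (grip on two parallel flats).
- vial: bystander: glass vial with yellow contents and a white screw cap, 27 mm across, 60 mm high, standing in the tray at least 38 mm centre to centre from the weight; origin at the centre of its underside.
- dark_vial: bystander: vial with brown contents and a black screw cap, 27 mm across, 60 mm high, standing in the tray likewise; origin at the centre of its underside.
- sample_pot: bystander: white sample pot with a teal lid, 55 mm across, 88 mm high, on the worktop; origin at the centre of its underside.
- amber_bottle: bystander: amber bottle with a black cap, 52 mm across, 101 mm high, on the worktop; origin at the centre of its underside.

How it is judged:
By the outcome, as a careful person would: the job done as asked, in the order asked, and still so for the second after the job is handed in, with the robot touching nothing.
It also fails if it takes over 58 s, if anything falls off the work surface, if the arm or the gripper's body presses on something with over 40 N, if the wrist force passes 120 N, or if a joint passes its speed limit or range.

ROBOT

A 6-joint arm with a two-finger parallel gripper is mounted at the origin on a cart in front of the work surface, level with it; the furniture and walls round the work are solid. World frame = base frame: x ahead of the robot, y to its left, z up, the work surface at z = 0. Lengths are in m, angles in degrees, forces in N, time in s.
With the tool pointing down it reaches from about 0.3 to 0.875 m from the base axis. Payload 6.4 kg.
Tool frame: the origin (TCP) lies midway between the tips of the shut fingers; the grasp point (between the pads) lies r.tcp_to_grasp behind it (r.tcp_to_grasp is the distance from the TCP to the grasp point, in m); z points along the fingers, y is the line along which they close (so a half turn about z gives the same grasp; the last joint's range is limited). The gripper opens to 85 mm and grips with 20 to 120 N. Pads are 22 mm wide; open, the fingers measure 114 mm over their backs; the gripper's body (76 mm by 85 mm) begins 54 mm behind the grasp point. The pads swing forward as they close: fully open they stand 13 mm farther back than shut.
Start: joints at [-84.185, 10.359, 92.074, -0, 77.567, -11.82], TCP at [0.174, -0.548, 0.21] pointing down, gripper open.
Joint ranges: [-171.53, 171.53], [-51.25, 118.39], [17.06, 147.69], [-65.23, 245.23], [0, 150.52], [-178.68, 178.68]. Speed limits (degrees/s): [147.25, 147.25, 172.46, 180, 180, 180].

INTERFACE

Orientations are given as [roll, pitch, yaw] about the fixed x, y, z axes, in that order (R = Rz(yaw) Ry(pitch) Rx(roll)).
In Python, from station import r gives the robot as it stands. The module is installed in compiled form; this text tells all that it offers.
- The arm moves only by the tool move_arm, never from a script. Its arguments are lists of equal length, an entry for each row: "hand": the opening, from 0 (shut) to 1 (fully open); "linear": the shift along the tool's x, y, z in mm, a list of three; "yaw": the turn about the tool's z in degrees. In form: {"hand": [hand, ...], "linear": [[tx, ty, tz], ...], "yaw": [yaw, ...]}. A call has 1 to 20 rows; each row shifts and turns the commanded pose from where the row before left it, along the tool's axes as they then stand; what a row does not reach is not made up. A row lasts 1/10 s, in which the tool goes at most 50 mm and 8.59 degrees, less where a joint would pass 70% of its speed; a pose out of reach is approached as far as the arm can. A call with a gripper value outside its range is refused whole. The fingers move at their own pace and stop on an object; "squeeze" is the grip in N (left out, the last holds). Time passes only in rows, so rows that do not move let the fingers close. It gives the time, the measured TCP pose, the force, the opening and the grip force at its end, in the units of the state.
- r.get_state(): the state, without advancing time (a new reading comes with each control period).
- r.capture(name): name is "side" or "top"; returns a dict with "frame" (384x512x3 uint8, blue, green, red), "fx", "fy", "cx", "cy" (pixels), "R" (3x3) and "t" (3): a world point X has camera coordinates R X + t. Camera axes: x right, y down, z forward; pixel columns grow to the right and rows downward; lengths in m; the calibration is good to about 2 mm. A picture is of the moment at which its call begins. There is no depth.
- r.hand_in(): hands the job in; it is judged then, once.
The state is a dict: "time_s": time; "joint_pos": joint angles; "joint_vel": joint speeds; "joint_torque": joint torques, N m; "ee_pos": TCP position; "ee_rot": TCP orientation; "wrist_force": force on the tool from outside, world axes, zero at the start; "torque": the same for the moment, N m; "grip_width": finger opening in m; "finger_force": force on a finger pad.
Only numpy, scipy, OpenCV 4.12 (cv2) and the standard library are available. Lean on these libraries where they do the work, as an engineer would, in place of code of your own. Each camera call takes 0.05 s, during which the arm holds its last target. There are 200 camera calls.

## Working session

There is one attempt and no reset: what is moved stays moved. The work goes in short steps, Python scripts to look and compute and a tool call to move; the robot and the scene stay as the last step left them, time stands still between calls to the robot, and variables do not carry over. Pictures are saved under pics/ and viewed, at most 10 in all, crops included, and the job is handed in when it is done.

Besides the shell and the picture viewer there is one more tool, called as a command line: name --pt "numbers of a row" for each row, then --argument value for the rest. move_arm: Moves the arm, as the interface text tells. Its arguments: {"type":"object","properties":{"hand":{"type":"array"},"linear":{"type":"array"},"yaw":{"type":"array"},"squeeze":{"type":"number"}},"required":["hand","linear","yaw"]}

```bash
mkdir -p pics; python3 - <<'E'
from station import r
import cv2,numpy as np,pickle
c={}
for n in("side","top"):
    c[n]=r.capture(n); cv2.imwrite(f"pics/{n}0.png",c[n]["frame"])
    k=c[n];print(n,k["fx"],k["cx"],k["cy"],np.round(-k["R"].T@k["t"],3),np.round(k["R"],2).tolist())
pickle.dump(c,open("c0.pkl","wb"))
print(r.get_state(),r.tcp_to_grasp)
E
```

```text
side 483.40080306106734 255.41491040737642 187.1303882111612 [0.417 1.305 0.662] [[-0.99, -0.15, -0.01], [-0.05, 0.43, -0.9], [0.14, -0.89, -0.43]]
top 356.0367228986467 255.18883164340005 193.17933109792384 [0.529 0.071 1.11 ] [[-0.02, -1.0, -0.02], [-1.0, 0.02, -0.06], [0.06, 0.02, -1.0]]
{'time_s': 0.1, 'joint_pos': array([-8.41855578e+01,  1.03972019e+01,  9.21257561e+01, -1.31816801e-03,
        7.75671730e+01, -1.18193123e+01]), 'joint_vel': array([-0.00785463, -0.12646053, -0.13818966,  0.02605182, -0.04762581,
        0.0253219 ]), 'joint_torque': array([ 4.94135620e-04, -4.45877302e+01, -3.52237558e+01, -3.45896697e-04,
        4.12022491e-03,  1.77942729e-05]), 'ee_pos': array([ 0.17414814, -0.54744271,  0.20967997]), 'ee_rot': array([-1.79911516e+02, -1.72016343e-02,  1.76340261e+01]), 'wrist_force': array([ 0.37084865, -0.46096292,  0.11490312]), 'torque': array([ 0.03317164, -0.03049701, -0.0010016 ]), 'finger_force': 0.0, 'grip_width': 0.08559273179022843} 0.0187
```

View pics/top0.png

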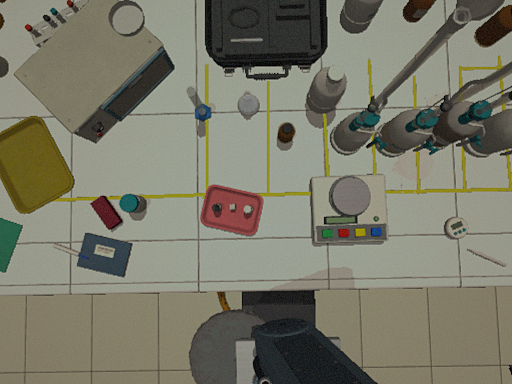

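View pics/side0.png

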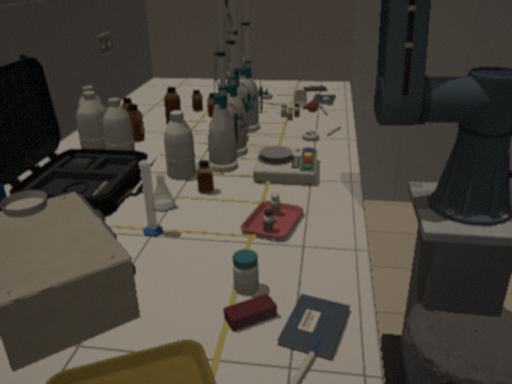

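The top view shows the keys at about rows 232, left to right green (327), red (343), yellow (360) and blue (376). The pan is at (350,196). In the tray, the dark vial is near (217,210), the weight near (233,208) and the white-capped vial near (248,210). The side view has the tray at (273,220) and the balance at (287,165).

```bash
cat > h.py <<'E'
import cv2,numpy as np,pickle
def ray(k,u,v,z):
    d=k["R"].T@np.array([(u-k["cx"])/k["fx"],(v-k["cy"])/k["fy"],1]); o=-k["R"].T@k["t"]
    return (o+d*(z-o[2])/d[2])
def proj(k,X):
    p=k["R"]@np.asarray(X)+k["t"]; return np.array([k["fx"]*p[0]/p[2]+k["cx"],k["fy"]*p[1]/p[2]+k["cy"]])
E
python3 - <<'E'
from h import *
c=pickle.load(open("c0.pkl","rb"));k=c["top"];f=k["frame"]
hsv=cv2.cvtColor(f,cv2.COLOR_BGR2HSV)
def blobs(m):
    n,l,s,ce=cv2.connectedComponentsWithStats(m);return [(i,s[i],ce[i]) for i in range(1,n) if s[i][4]>25]
for n,lo,hi in(("green",45,85),("red",0,8),("yel",20,34),("blue",105,130)):
    m=cv2.inRange(hsv,(lo,110,60),(hi,255,255)); m2=np.zeros_like(m);m2[222:243,312:388]=m[222:243,312:388]
    for i,s,ce in blobs(m2): print(n,s,ce.round(1),ray(k,*ce,.056).round(4))
m=cv2.inRange(hsv,(0,70,60),(10,255,255))|cv2.inRange(hsv,(170,70,60),(180,255,255));m2=np.zeros_like(m);m2[175:245,190:275]=m[175:245,190:275]
p=cv2.findNonZero(m2);h=cv2.minAreaRect(p);print("tray",h,ray(k,*h[0],.012).round(4))
a=cv2.resize(f[180:240,195:270],None,fx=8,fy=8,interpolation=cv2.INTER_CUBIC)
cv2.imwrite("pics/tray.png",a)
b=cv2.resize(f[170:250,305:395],None,fx=6,fy=6,interpolation=cv2.INTER_CUBIC)
s=cv2.resize(c["side"]["frame"][185:245,235:310],None,fx=6,fy=6,interpolation=cv2.INTER_CUBIC)
w=np.zeros((600,800,3),np.uint8);
cv2.imwrite("pics/bal.png",b);cv2.imwrite("pics/trays.png",s)
E
```

```text
green [322 229  11   9  83] [326.8 233.2] [ 0.4742 -0.1202  0.056 ]
red [338 229  11   8  80] [343.3 232.5] [ 0.4753 -0.1684  0.056 ]
yel [355 228  11   9  88] [359.8 231.7] [ 0.4764 -0.2166  0.056 ]
blue [371 228  11   8  85] [375.9 231.5] [ 0.4763 -0.2638  0.056 ]
tray ((231.29998779296875, 209.39999389648438), (58.24583435058594, 42.73530578613281), 12.528807640075684) [0.5507 0.1632 0.012 ]
```

View pics/tray.png

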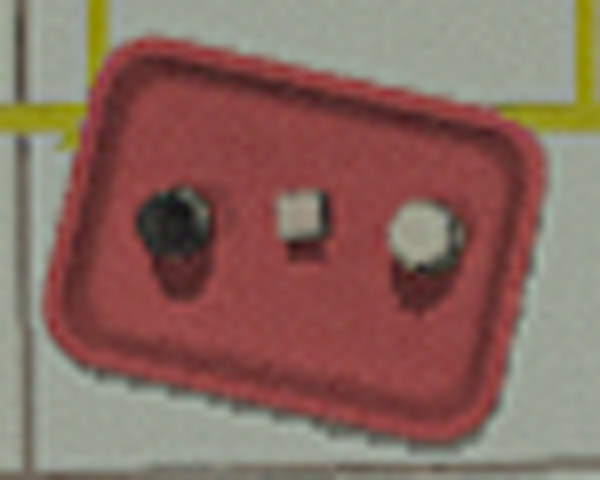

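View pics/bal.png

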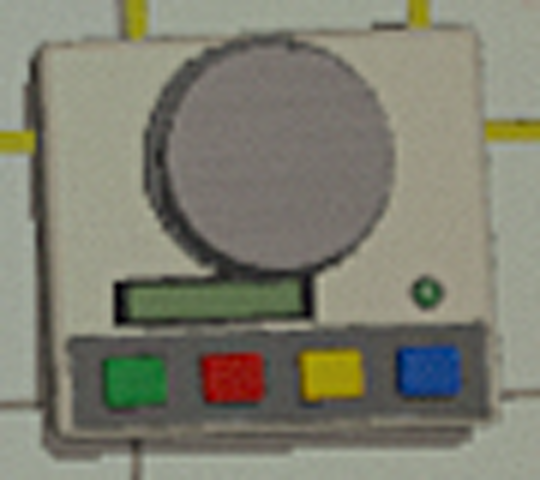

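The tray crop shows the dark vial cap at (172,220), the square weight top at (299,215) and the white vial cap at (420,234). The neighbours lie along image x (world y), so the fingers should close along world x. The balance crop confirms the key order green, red, yellow, blue, with the pan centred at (278,155).

```bash
python3 - <<'E'
from h import *
c=pickle.load(open("c0.pkl","rb"));k=c["top"];f=k["frame"]
for n,u,v,z in(("dark",172,220,.065),("white",420,234,.065),("weight",299,215,.037)):
    print(n,ray(k,195+u/8-.5,180+v/8-.5,z).round(4))
a=cv2.imread("pics/tray.png").astype(int)
m=((a.min(2)>115)*255).astype(np.uint8)
for ct in cv2.findContours(m[150:300,240:360],0,1)[0]:
    if cv2.contourArea(ct)>300: 
        h=cv2.minAreaRect(ct);p=cv2.boxPoints(h)+[240,150];q=[ray(k,195+x/8-.5,180+y/8-.5,.037)[:2] for x,y in p]
        print(h,np.round(q,4).tolist(),np.mean(q,0))
print("pan",ray(k,305+278/6-.5,170+155/6-.5,.07).round(4))
E
```

```text
dark [0.5576 0.2036 0.065 ]
white [0.5506 0.1126 0.065 ]
weight [0.5593 0.1592 0.037 ]
((58.16154098510742, 64.4076919555664), (37.88602066040039, 37.4422607421875), 86.8201675415039) [[0.5664, 0.1668], [0.5669, 0.1527], [0.5526, 0.1522], [0.5521, 0.1663]] [0.55951617 0.1594901 ]
pan [ 0.5831 -0.191   0.07  ]
```

move_arm --hand '[0, 0, 0, 0, 0, 0, 0, 0, 0, 0, 0, 0, 0, 0, 0, 0, 0, 0, 0, 0]' --pt "33.5 -22.5 0" --pt "33.5 -22.5 0" --pt "33.5 -22.5 0" --pt "33.5 -22.5 0" --pt "33.5 -22.5 0" --pt "33.5 -22.5 0" --pt "33.5 -22.5 0" --pt "33.5 -22.5 0" --pt "33.5 -22.5 0" --pt "33.5 -22.5 0" --pt "33.5 -22.5 0" --pt "33.5 -22.5 0" --pt "0 0 0" --pt "0 0 0" --pt "0 0 0" --pt "0 0 0" --pt "0 0 0" --pt "0 0 0" --pt "0 0 0" --pt "0 0 0" --yaw '[0, 0, 0, 0, 0, 0, 0, 0, 0, 0, 0, -8, -8, -8, -8, -8, -8, -8, -8, -8]'

```text
time_s: 2.1
ee_pos: [0.4752, -0.1687, 0.21]
ee_rot: [-180.0, -0.0, 90.0]
wrist_force: [0.3, 0.0, 0.9]
grip_width: -0.0001
finger_force: 0.0
```

move_arm --hand '[0, 0, 0, 0, 0, 0, 0, 0, 0, 0]' --pt "0 0 40" --pt "0 0 40" --pt "0 0 40" --pt "0 0 20" --pt "0 0 5" --pt "0 0 5" --pt "0 0 3" --pt "0 0 3" --pt "0 0 2" --pt "0 0 1" --yaw '[0, 0, 0, 0, 0, 0, 0, 0, 0, 0]'

```text
time_s: 3.1
ee_pos: [0.4759, -0.1691, 0.052]
ee_rot: [179.9, 0.0, 89.6]
wrist_force: [0.5, -0.5, 0.6]
grip_width: -0.0
finger_force: 0.0
```

```bash
python3 - <<'E'
from station import r
import cv2
s=r.capture("side");cv2.imwrite("pics/press.png",cv2.resize(s["frame"][120:200,230:340],None,fx=6,fy=6,interpolation=2))
print(r.get_state()["wrist_force"],r.get_state()["ee_pos"])
E
```

```text
[-0.03110898  0.41550745 -0.15006357] [ 0.47571633 -0.16899717  0.05173127]
```

View pics/press.png

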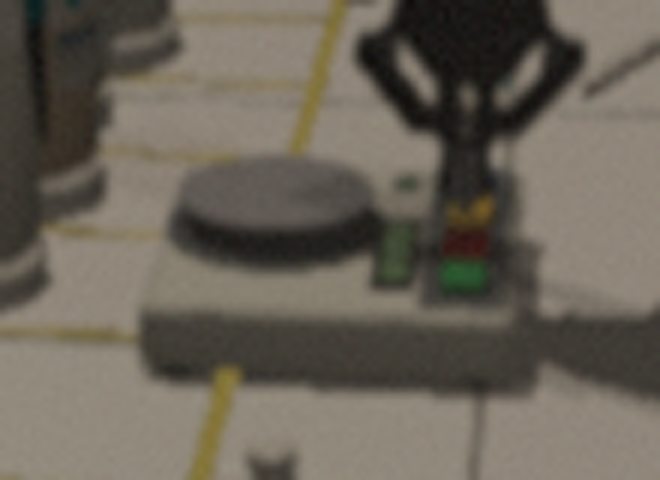

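The side crop shows the closed fingers ending near crop row 205, with the red key at (465,240) in their shadow. The tip seems to be still above the key. I'll check this by projection.

```bash
python3 - <<'E'
from h import *
k=pickle.load(open("c0.pkl","rb"))["side"]
for X in([.4757,-.169,.0517],[.4757,-.169,.060],[.4757,-.169,.065],[.4757,-.169,.07],[.4757,-.169,.056],[.4764,-.2166,.056],[.4742,-.1202,.056],[.583,-.191,.07]):
    print(X,((proj(k,X)-[230,120])*6).round())
E
```

```text
[0.4757, -0.169, 0.0517] [460. 243.]
[0.4757, -0.169, 0.06] [460. 229.]
[0.4757, -0.169, 0.065] [461. 221.]
[0.4757, -0.169, 0.07] [461. 212.]
[0.4757, -0.169, 0.056] [460. 236.]
[0.4764, -0.2166, 0.056] [463. 204.]
[0.4742, -0.1202, 0.056] [458. 271.]
[0.583, -0.191, 0.07] [269. 189.]
```

move_arm --hand '[0, 0, 0]' --pt "0 0 1" --pt "0 0 0.5" --pt "0 0 0" --yaw '[0, 0, 0]'

```text
time_s: 3.45
ee_pos: [0.4755, -0.1689, 0.05]
ee_rot: [-180.0, -0.0, 89.6]
wrist_force: [0.1, -0.4, 0.8]
grip_width: 0.0003
finger_force: 0.0
```

```bash
python3 - <<'E'
from station import r
import cv2,numpy as np
s=r.capture("side");t=r.capture("top");z=lambda a:cv2.convertScaleAbs(cv2.resize(a,(390,390),interpolation=2),alpha=1.6,beta=15)
cv2.imwrite("pics/press2.png",np.hstack([z(s["frame"][135:185,285:335]),z(t["frame"][205:255,320:370])]))
print(r.get_state()["wrist_force"],r.get_state()["ee_pos"],r.get_state()["joint_torque"])
E
```

```text
[-0.20172514 -0.3000068   0.07670769] [ 0.4755353  -0.1688788   0.05001196] [ 1.40252869e-03 -4.03532517e+01 -2.81080985e+01 -3.26998015e-04
  8.84180281e-04  6.84282924e-06]
```

View pics/press2.png

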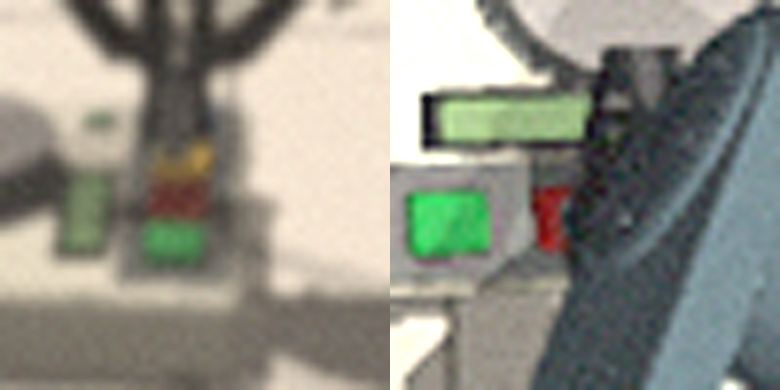

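The picture shows the fingertips ending at about image row 155, while the red key is at row 160. So the real tips are roughly 15–20 mm above the reported TCP. That agrees with the zero force, so I'll feel downward in small steps.

move_arm --hand '[0, 0, 0, 0, 0]' --pt "0 0 2" --pt "0 0 2" --pt "0 0 2" --pt "0 0 2" --pt "0 0 0" --yaw '[0, 0, 0, 0, 0]'

```text
time_s: 4.05
ee_pos: [0.4752, -0.1687, 0.0416]
ee_rot: [-180.0, -0.0, 89.6]
wrist_force: [0.3, 0.5, -0.2]
grip_width: -0.0003
finger_force: 0.0
```

move_arm --hand '[0, 0, 0]' --pt "0 0 1.5" --pt "0 0 1.5" --pt "0 0 0" --yaw '[0, 0, 0]'

```text
time_s: 4.35
ee_pos: [0.4754, -0.1688, 0.0388]
ee_rot: [-180.0, -0.0, 89.6]
wrist_force: [0.0, -0.0, -0.9]
grip_width: -0.0
finger_force: 0.0
```

move_arm --hand '[0, 0, 0]' --pt "0 0 1.5" --pt "0 0 1.5" --pt "0 0 0" --yaw '[0, 0, 0]'

```text
time_s: 4.65
ee_pos: [0.4754, -0.1688, 0.0358]
ee_rot: [-180.0, -0.0, 89.6]
wrist_force: [-0.2, 0.4, 0.1]
grip_width: 0.0001
finger_force: 0.0
```

move_arm --hand '[0, 0, 0]' --pt "0 0 1" --pt "0 0 1" --pt "0 0 0" --yaw '[0, 0, 0]'

```text
time_s: 4.95
ee_pos: [0.4756, -0.1689, 0.0341]
ee_rot: [180.0, 0.0, 89.6]
wrist_force: [-0.7, 0.1, 2.1]
grip_width: 0.0001
finger_force: 1.0
```

move_arm --hand '[0, 0, 0]' --pt "0 0 1" --pt "0 0 1" --pt "0 0 0" --yaw '[0, 0, 0]'

```text
time_s: 5.25
ee_pos: [0.4756, -0.1689, 0.032]
ee_rot: [180.0, 0.0, 89.6]
wrist_force: [-0.1, 0.7, 4.1]
grip_width: -0.0005
finger_force: 1.7
```

move_arm --hand '[0, 0, 0]' --pt "0 0 1" --pt "0 0 0.5" --pt "0 0 0" --yaw '[0, 0, 0]'

```text
time_s: 5.55
ee_pos: [0.4756, -0.1689, 0.0306]
ee_rot: [180.0, 0.0, 89.6]
wrist_force: [-1.9, 0.8, 4.6]
grip_width: -0.0
finger_force: 2.2
```

move_arm --hand '[0, 0, 0]' --pt "0 0 0.7" --pt "0 0 0.3" --pt "0 0 0" --yaw '[0, 0, 0]'

```text
time_s: 5.85
ee_pos: [0.4757, -0.169, 0.0301]
ee_rot: [180.0, 0.0, 89.6]
wrist_force: [-2.2, 2.5, 10.4]
grip_width: -0.0001
finger_force: 5.2
```

move_arm --hand '[0, 0, 0, 0, 0, 0, 0, 0, 0, 0, 0, 0, 0]' --pt "0 0 -10" --pt "0 0 -30" --pt "0 0 0" --pt "-30 0 0" --pt "-35 0 0" --pt "-30 0.5 0" --pt "0 0 0" --pt "0 0 15" --pt "0 0 14" --pt "0 0 5" --pt "0 0 3" --pt "0 0 2" --pt "0 0 0" --yaw '[0, 0, 0, 0, 0, 0, 0, 0, 0, 0, 0, 0, 0]'

```text
time_s: 7.15
ee_pos: [0.4752, -0.2629, 0.0306]
ee_rot: [-179.9, -0.1, 89.7]
wrist_force: [-1.7, 2.7, 4.1]
grip_width: -0.0001
finger_force: 2.2
```

move_arm --hand '[0, 0, 0]' --pt "0 0 0.7" --pt "0 0 0.3" --pt "0 0 0" --yaw '[0, 0, 0]'

```text
time_s: 7.45
ee_pos: [0.4756, -0.2633, 0.0302]
ee_rot: [-180.0, -0.0, 89.7]
wrist_force: [-2.5, 3.4, 8.0]
grip_width: 0.0
finger_force: 4.0
```

move_arm --hand '[0, 0, 0, 0, 0, 0, 0, 0.5, 0.5, 0.5, 0.5, 0.5, 0.5, 0.5, 0.5, 0.5, 0.5, 0.5, 0.5]' --pt "0 0 0.4" --pt "0 0 0" --pt "0 0 -10" --pt "0 0 -40" --pt "0 0 -40" --pt "0 0 -40" --pt "42 8.4 0" --pt "42 8.4 0" --pt "42 8.4 0" --pt "42 8.4 0" --pt "42 8.4 0" --pt "42 8.4 0" --pt "42 8.4 0" --pt "42 8.4 0" --pt "42 8.4 0" --pt "42 8.4 0" --pt "0 0 0" --pt "0 0 0" --pt "0 0 0" --yaw '[0, 0, 0, 0, 0, 0, 0, 0, 0, 0, 0, 0, 0, 0, 0, 0, -2, 0, 0]'

```text
time_s: 9.35
ee_pos: [0.5621, 0.1554, 0.1592]
ee_rot: [180.0, 0.0, 91.6]
wrist_force: [0.3, -0.1, -0.2]
grip_width: 0.0426
finger_force: 0.0
```

move_arm --hand '[0.5, 0.5, 0.5, 0.5, 0.5, 0.5]' --pt "4 -2.5 0" --pt "0 0 40" --pt "0 0 40" --pt "0 0 34" --pt "0 0 5" --pt "0 0 0" --yaw '[0, 0, 0, 0, 0, 0]'

```text
time_s: 9.95
ee_pos: [0.5588, 0.1589, 0.0396]
ee_rot: [-179.9, 0.0, 91.6]
wrist_force: [0.8, -0.4, -0.3]
grip_width: 0.0428
finger_force: 0.0
```

```bash
python3 - <<'E'
from station import r
import cv2,numpy as np
s=r.capture("side");t=r.capture("top");z=lambda a:cv2.convertScaleAbs(cv2.resize(a,(390,480),interpolation=2),alpha=1.6,beta=15)
cv2.imwrite("pics/g1.png",np.hstack([z(s["frame"][165:245,240:305]),z(t["frame"][170:250,200:265])]))
E
```

```text
(no output)
```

View pics/g1.png

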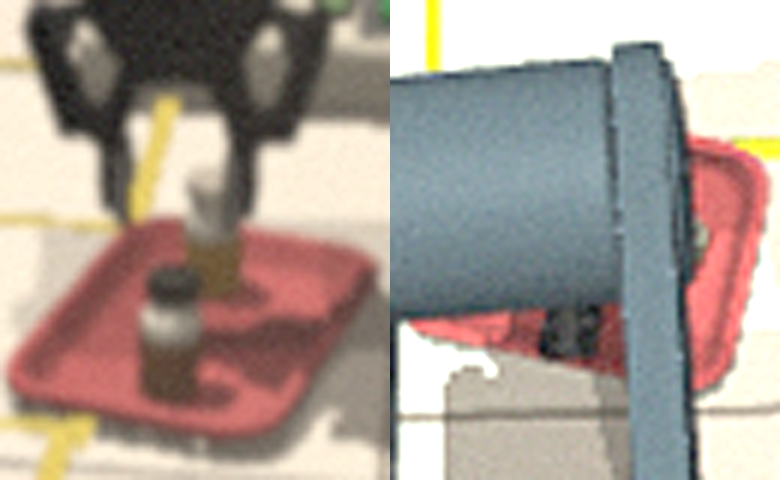

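The side crop shows the finger tips at crop (120,218) and (243,215). The white-capped vial is around (213,240) and the dark vial around (170,340). In the top crop the arm hides the weight. I'll compare with projections.

```bash
python3 - <<'E'
from h import *
k=pickle.load(open("c0.pkl","rb"))["side"]
for n,X in(("wt_top",[.5595,.1595,.037]),("wt_bot",[.5595,.1595,.005]),("dark_top",[.5576,.2036,.065]),("dark_bot",[.5576,.2036,.005]),("white_top",[.5506,.1126,.065]),("white_bot",[.5506,.1126,.005]),("tipA .060",[.5588+.028,.1589,.060]),("tipA .065",[.5588+.028,.1589,.065]),("tipA .07",[.5588+.028,.1589,.07]),("tipB .065",[.5588-.028,.1589,.065])):
    print(n,((proj(k,X)-[240,165])*6).round())
E
```

```text
wt_top [174. 273.]
wt_bot [174. 334.]
dark_top [166. 264.]
dark_bot [167. 384.]
white_top [206. 172.]
white_bot [205. 286.]
tipA .060 [114. 223.]
tipA .065 [114. 214.]
tipA .07 [114. 204.]
tipB .065 [238. 221.]
```

move_arm --hand '[0.5, 0.5, 0.5, 0.5, 0.5]' --pt "0.5 0.5 15" --pt "0 0 15" --pt "0 0 10" --pt "0 0 5" --pt "0 0 0" --yaw '[0, 0, 0, 0, 0]'

```text
time_s: 10.55
ee_pos: [0.5589, 0.16, -0.0063]
ee_rot: [-179.9, 0.0, 91.6]
wrist_force: [0.5, 0.7, -0.0]
grip_width: 0.0425
finger_force: 0.0
```

move_arm --hand '[0.1, 0.1, 0.1, 0.1, 0.1, 0.1, 0.1, 0.1]' --pt "0 0 0" --pt "0 0 0" --pt "0 0 0" --pt "0 0 0" --pt "0 0 0" --pt "0 0 0" --pt "0 0 0" --pt "0 0 0" --yaw '[0, 0, 0, 0, 0, 0, 0, 0]' --squeeze 25

```text
time_s: 11.35
ee_pos: [0.5605, 0.1601, -0.0045]
ee_rot: [179.9, -0.0, 91.6]
wrist_force: [0.4, -0.2, 2.4]
grip_width: 0.0175
finger_force: 29.5
```

move_arm --hand '[0.1, 0.1, 0.1, 0.1, 0.1, 0.1, 0.1]' --pt "0 0 -5" --pt "0 0 -15" --pt "0 0 -30" --pt "0 0 -40" --pt "0 0 -40" --pt "0 0 0" --pt "0 0 0" --yaw '[0, 0, 0, 0, 0, 0, 0]'

```text
time_s: 12.05
ee_pos: [0.5607, 0.1601, 0.1269]
ee_rot: [179.8, -0.0, 91.6]
wrist_force: [0.2, -0.2, -1.6]
grip_width: 0.0176
finger_force: 29.0
```

```bash
python3 - <<'E'
from station import r
import cv2,numpy as np
s=r.capture("side");z=lambda a:cv2.convertScaleAbs(cv2.resize(a,(500,600),interpolation=2),alpha=1.6,beta=15)
cv2.imwrite("pics/g2.png",z(s["frame"][120:240,225:325]))
E
```

```text
(no output)
```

View pics/g2.png

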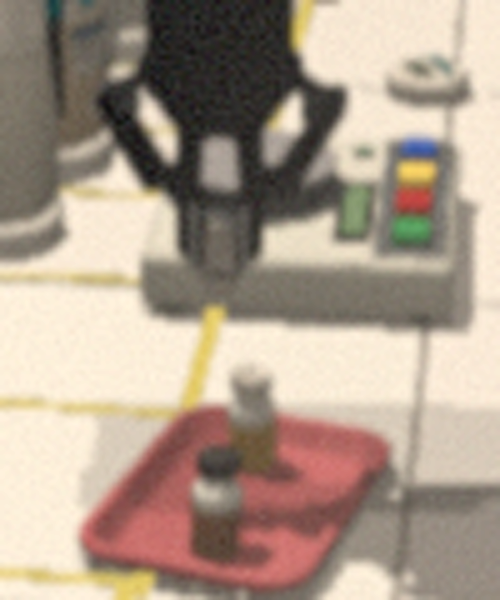

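The weight is held upright between the fingers, with its underside at about crop (222,280). Both vials still stand in the tray. Next I carry it over the pan.

move_arm --hand '[0.1, 0.1, 0.1, 0.1, 0.1, 0.1, 0.1, 0.1, 0.1, 0.1, 0.1, 0.1, 0.1, 0.1, 0.1, 0.1]' --pt "-10 0.5 0" --pt "-20 0.5 0" --pt "-26 1 0" --pt "-28 1 0" --pt "-28 1 0" --pt "-28 1 0" --pt "-28 1 0" --pt "-28 1 0" --pt "-28 1 0" --pt "-28 1 0" --pt "-28 1 0" --pt "-28 1 0" --pt "-22 1 0" --pt "-14 1 0" --pt "-7.5 0.6 0" --pt "0 0 0" --yaw '[0, 0, 0, 0, 0, 0, 0, 0, 0, 0, 0, 0, 0, 0, 0, 0]'

```text
time_s: 13.7
ee_pos: [0.5831, -0.1914, 0.1242]
ee_rot: [-179.9, -0.0, 91.6]
wrist_force: [0.1, 0.4, -1.5]
grip_width: 0.0174
finger_force: 29.0
```

```bash
python3 - <<'E'
from station import r
from h import *
print(r.get_state()["ee_pos"])
s=r.capture("side");t=r.capture("top");z=lambda a:cv2.convertScaleAbs(cv2.resize(a,(400,480),interpolation=2),alpha=1.6,beta=15)
cv2.imwrite("pics/g3.png",np.hstack([z(s["frame"][90:186,245:325]),z(t["frame"][150:246,310:390])]))
e=r.get_state()["ee_pos"]
for X in([.583,-.191,.07],[e[0],e[1],e[2]+.0095],[e[0],e[1],.07]): print(((proj(s,X)-[245,90])*5).round())
E
```

```text
[ 0.58308852 -0.19142373  0.12423513]
[149. 308.]
[149. 217.]
[149. 308.]
```

View pics/g3.png

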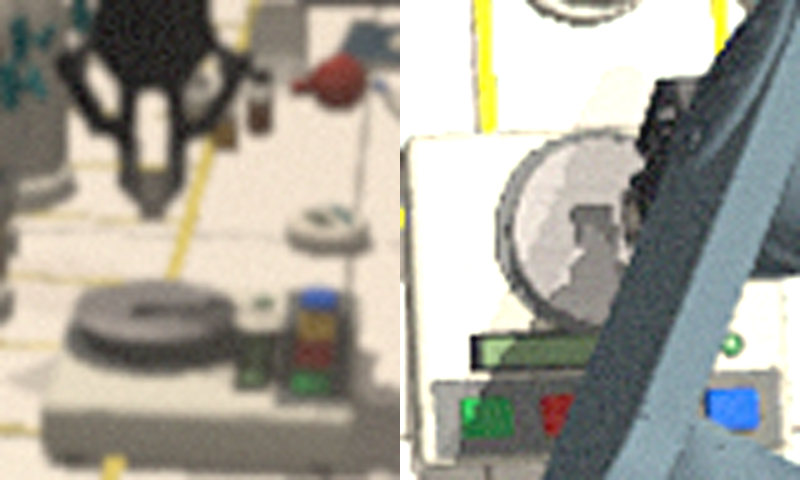

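The side crop shows the weight's underside at (152,218), where the projection put it, and the pan centre near (157,312). It is centred within about 3 mm, so I lower it gently, shifted 1.5 mm toward -x.

move_arm --hand '[0.1, 0.1, 0.1, 0.1, 0.1, 0.1, 0.1]' --pt "0 -1.5 15" --pt "0 0 20" --pt "0 0 14" --pt "0 0 6" --pt "0 0 3" --pt "0 0 1" --pt "0 0 0" --yaw '[0, 0, 0, 0, 0, 0, 0]'

```text
time_s: 14.5
ee_pos: [0.5825, -0.1912, 0.0666]
ee_rot: [180.0, 0.0, 91.6]
wrist_force: [-0.2, 0.2, -0.6]
grip_width: 0.0177
finger_force: 28.9
```

move_arm --hand '[0.1, 0.1, 0.1]' --pt "0 0 1" --pt "0 0 1" --pt "0 0 0" --yaw '[0, 0, 0]'

```text
time_s: 14.8
ee_pos: [0.5822, -0.191, 0.0642]
ee_rot: [180.0, 0.0, 91.6]
wrist_force: [0.0, -0.1, -1.4]
grip_width: 0.0174
finger_force: 28.9
```

move_arm --hand '[0.1, 0.1, 0.1, 0.1]' --pt "0 0 1" --pt "0 0 0.7" --pt "0 0 0.7" --pt "0 0 0" --yaw '[0, 0, 0, 0]'

```text
time_s: 15.2
ee_pos: [0.5822, -0.1911, 0.0626]
ee_rot: [180.0, 0.0, 91.6]
wrist_force: [-2.0, 0.4, 5.8]
grip_width: 0.0177
finger_force: 29.8
```

move_arm --hand '[0.1, 0.1, 0.1]' --pt "0 0 0.5" --pt "0 0 0.5" --pt "0 0 0" --yaw '[0, 0, 0]'

```text
time_s: 15.5
ee_pos: [0.5823, -0.1912, 0.0626]
ee_rot: [180.0, 0.0, 91.6]
wrist_force: [-5.8, 2.6, 12.9]
grip_width: 0.0176
finger_force: 30.6
```

move_arm --hand '[0.1, 0.1, 0.25, 0.27, 0.3, 0.35, 0.4, 0.45, 0.5, 0.5, 0.5]' --pt "0 0 -1" --pt "0 0 0" --pt "0 0 0" --pt "0 0 0" --pt "0 0 0" --pt "0 0 0" --pt "0 0 0" --pt "0 0 0" --pt "0 0 0" --pt "0 0 0" --pt "0 0 0" --yaw '[0, 0, 0, 0, 0, 0, 0, 0, 0, 0, 0]'

```text
time_s: 16.6
ee_pos: [0.5821, -0.191, 0.0617]
ee_rot: [180.0, 0.0, 91.6]
wrist_force: [0.1, 0.7, 0.4]
grip_width: 0.0427
finger_force: 0.0
```

move_arm --hand '[0.5, 0.5, 0.5, 0.5, 0.5, 0.5]' --pt "0 0 -10" --pt "0 0 -20" --pt "0 0 -30" --pt "0 0 -20" --pt "0 0 0" --pt "0 0 0" --yaw '[0, 0, 0, 0, 0, 0]'

```text
time_s: 17.2
ee_pos: [0.5823, -0.1911, 0.1423]
ee_rot: [179.9, 0.0, 91.6]
wrist_force: [-0.4, -0.4, -0.6]
grip_width: 0.0429
finger_force: 0.0
```

```bash
python3 - <<'E'
from station import r
from h import *
s=r.capture("side");z=lambda a:cv2.convertScaleAbs(cv2.resize(a,(500,600),interpolation=2),alpha=1.6,beta=15)
cv2.imwrite("pics/g4.png",z(s["frame"][70:190,240:340]))
E
```

```text
(no output)
```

View pics/g4.png

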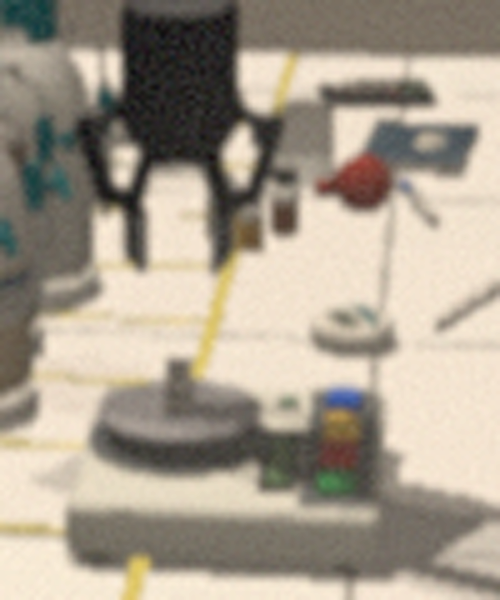

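The weight stands upright at the middle of the pan, at crop (180,390), and the fingers are clear above it. Next is the green key.

move_arm --hand '[0.5, 0.5, 0.5, 0.5, 0, 0, 0, 0, 0, 0]' --pt "18.5 -26.5 0" --pt "18.5 -26.5 0" --pt "18.5 -26.5 0" --pt "18.4 -26.5 0" --pt "0 0 0" --pt "0 0 0" --pt "0 0 0" --pt "0 0 0" --pt "0 0 0" --pt "0 0 0" --yaw '[0, 0, 0, 0, 0.8, 0, 0, 0, 0, 0]'

```text
time_s: 18.25
ee_pos: [0.4743, -0.1204, 0.1415]
ee_rot: [-180.0, -0.0, 90.8]
wrist_force: [0.1, -0.5, 0.2]
grip_width: 0.0
finger_force: 0.0
```

Now down to z = 0.031, a drop of 110.5 mm, and then a slow finish.

move_arm --hand '[0, 0, 0, 0, 0, 0, 0, 0]' --pt "0 0 40" --pt "0 0 40" --pt "0 0 20" --pt "0 0 4" --pt "0 0 3" --pt "0 0 2" --pt "0 0 1.5" --pt "0 0 0" --yaw '[0, 0, 0, 0, 0, 0, 0, 0]'

```text
time_s: 19.05
ee_pos: [0.475, -0.1206, 0.0323]
ee_rot: [179.9, 0.1, 90.8]
wrist_force: [0.4, -0.3, 2.6]
grip_width: 0.0002
finger_force: 1.6
```

move_arm --hand '[0, 0, 0]' --pt "0 0 0.7" --pt "0 0 0.4" --pt "0 0 0" --yaw '[0, 0, 0]'

```text
time_s: 19.35
ee_pos: [0.4749, -0.1206, 0.0307]
ee_rot: [179.9, 0.1, 90.8]
wrist_force: [0.9, -1.6, 4.5]
grip_width: 0.0
finger_force: 2.2
```

move_arm --hand '[0, 0, 0]' --pt "0 0 0.7" --pt "0 0 0.5" --pt "0 0 0" --yaw '[0, 0, 0]'

```text
time_s: 19.65
ee_pos: [0.475, -0.1207, 0.0301]
ee_rot: [179.9, 0.1, 90.8]
wrist_force: [-2.0, 0.8, 12.9]
grip_width: -0.0001
finger_force: 6.3
```

move_arm --hand '[0, 0, 0, 0, 0, 0, 0, 0]' --pt "0 0 -10" --pt "0 0 -30" --pt "0 0 -40" --pt "0 0 -40" --pt "0 0 0" --pt "0 0 0" --pt "0 0 0" --pt "0 0 0" --yaw '[0, 0, 0, 0, 0, 0, 0, 0]'

```text
time_s: 20.45
ee_pos: [0.4728, -0.1196, 0.1472]
ee_rot: [-179.8, -0.1, 90.8]
wrist_force: [-0.6, 1.2, -0.6]
grip_width: -0.0001
finger_force: 0.0
```

```bash
python3 -c "
from station import r
print(r.hand_in())"
```

```text
the job is handed in; nothing more can be done
None
```

I pressed red and then blue fully down, stood the check weight upright on the middle of the pan, then pressed green, and handed the job in at about 20 s; no verdict was returned.

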